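# Set a tripod leg to its length mark, shut the cam lever and keep hold

### The job

Draw the sprung inner leg of the tripod leg lying in its cradle out until the dark mark round it is level with the front edge of the open channel, and only then, holding it at the mark, squeeze the black cam lever fully shut towards the leg. Finish still holding: keep the leg at its mark and the lever squeezed shut between the fingers, because a colleague will now screw the lock down. Leave the jars, cores, hammer, wrench and bottle where they are.

Things in the scene. Friction and masses are not known exactly. Their poses are not given: they have to be found in the camera images.
- stand: Fixed tripod leg lying in a wooden cradle. Origin on the table directly below the front edge of the channel; own x runs along the leg in the direction it draws out, y towards the cam lever, z up. The leg's axis lies 75 mm above the table. Plywood base and wood blocks end at x = -50 mm; beyond that nothing is under the leg.
- edge (a point): Front edge of the open-topped steel channel, on the leg's centre line, 85 mm above the table; fixed. The mark must come level with it. The channel is 30 mm wide, x -50 to 0 mm in the stand's frame, top 86 mm above the table.
- collar (a point): Middle of the top of the steel collar behind the channel, 96 mm above the table, 58 mm behind the edge. The collar is 38 mm wide and 20 mm long; behind it lies the grey outer tube, 30 mm square, to x = -300 mm.
- leg (a joint): How far the inner leg is drawn out (m), along the stand's x: 0 = fully in (at the start), 0.030 = mark level with the edge, 0.060 = end stop. A spring pulls it in with about 5 N at 0, 7 N at the mark; it goes back if let go, even with the lever shut. The leg is an aluminium tube 20 mm square that cannot turn or move sideways.
- leg_mark (a point): The dark mark round the inner leg, 4 mm wide; the point is at its middle on the leg's top face. It lies 65 mm from the foot's inner face, and 30 mm behind the edge when the leg is fully in.
- foot (a point): Point on the inner face (towards the channel) of the L-shaped black rubber foot at the leg's end: on its toe, 34 mm from the leg's axis on the side away from the lever, 75 mm high. Foot 10 mm thick, 36 mm high, reaching 12 mm to the lever's side of the axis and 56 mm to the other. A finger beside the leg can pull on the toe. Inner face 35 mm beyond the edge with the leg in, 65 mm at the mark.
- lever (a joint): Angle of the cam lever (rad): 0 = fully shut (a stop), about 0.2 to 0.27 open at the start. It swings level about an upright pivot at the stand's x = -12 mm, y = 21 mm; no spring, stiff pivot (0.12 N m, some 2 N at the tip); stays where left. Shut, it does not touch the leg.
- lever_tip (a point): Outer face of the lever's free end, 75 mm high. A black bar 8 mm thick, 20 mm high, ending 72 mm from the pivot: 60 mm beyond the edge when shut. Shut, it lies along the leg, outer face 23.5 mm from the leg's axis (33.5 mm over the lever and the leg's far side together), inner face 5.5 mm off the leg. Open, the tip stands 14 to 19 mm farther out.
- jar1: Closed grey sample jar with metal cap, 66 mm across, 100 mm high, standing beside the outer tube on the lever's side. Origin: middle of its underside.
- jar2: Second such jar (66 x 100 mm), on the right of the table. Origin: middle of its underside.
- jar3: Third such jar, on the right of the table. Origin: middle of its underside.
- core1: Concrete core, upright cylinder 50 mm across, 50 mm high, beyond the foot on the lever's side. Origin: middle of its underside.
- core2: Second such core, beyond the foot on the toe's side. Origin: middle of its underside.
- hammer: Hammer lying beside the outer tube on the toe's side. Origin: underside, near its middle.
- wrench: Wrench lying on the right of the table. Origin: underside, near its middle.
- spray: Yellow bottle, 72 mm across, 190 mm high, on the right of the table. Origin: middle of its underside.

How it is judged:
By the outcome, as a careful person would: the job done as asked, in the order asked, and still so for the second after the job is handed in, while the arm keeps its last pose, push and grip.
It also fails if it takes over 32 s, if anything falls off the work surface, if the arm or the gripper's body presses on something with over 40 N, if the wrist force passes 120 N, or if a joint passes its speed limit or range.

### The arm

A 6-joint arm with a two-finger parallel gripper is mounted at the origin on the work surface. World frame = base frame: x ahead of the robot, y to its left, z up, the work surface at z = 0. Lengths are in m, angles in rad, forces in N, time in s.
With the tool pointing down it reaches from about 0.4 to 0.825 m from the base axis. Payload 7 kg.
Tool frame: the origin (TCP) lies between the finger pads; the fingertips stand 25 mm ahead of it and the grasp point (between the pads) lies 6 mm ahead of it; z points along the fingers, y is the line along which they close (so a half turn about z gives the same grasp; the last joint's range is limited). The gripper opens to 85 mm and grips with 20 to 120 N. Pads are 22 mm wide; open, the fingers measure 114 mm over their backs; the gripper's body (76 mm by 85 mm) begins 54 mm behind the grasp point. The pads swing forward as they close: fully open they stand 13 mm farther back than shut.
Start: joints at [1.577, 0.359, 0.012, 0, -1.224, -0.288], TCP at [0.188, 0.648, 0.256] pointing down, gripper open.
Joint ranges: [-3.07, 3.07], [-1.43, 2.12], [-1.02, 1.25], [-3.03, 1.67], [-3.05, -0], [-3.03, 3.03]. Speed limits (rad/s): [2.39, 2.39, 3.01, 3.14, 3.14, 3.14].

### API

Orientations are given as a 3x3 rotation matrix whose columns are the frame's x, y, z axes.
In Python, from bench import arm, vision, job gives the robot as it stands.
- The arm moves only by the tool arm_command, never from a script. Its argument "steps" is a list of rows, each an object of numbers: "jaw": the opening in per cent of the stroke, from 0 (shut) to 100 (fully open); "x", "y", "z": the shift along the world's x, y, z in units of 0.025 m (1.0 is 0.025 m); "rx", "ry", "rz": the turn, a rotation vector about the world's x, y, z in units of 5 degrees (1.0 is 5 degrees). In form: [{"jaw": .., "x": .., "y": .., "z": .., "rx": .., "ry": .., "rz": ..}, ...]. A call has 1 to 10 rows; each row shifts and turns the commanded pose from where the row before left it; what a row does not reach is not made up. A row lasts 1/12 s, in which the tool goes at most 41.7 mm and 7.16 degrees, less where a joint would pass 70% of its speed; a pose out of reach is approached as far as the arm can. A call with a number of a shift or a turn outside -1 to 1 is refused whole. A call with a gripper value outside its range is refused whole. The fingers move at their own pace and stop on an object; the grip force is fixed at half the most. Time passes only in rows, so rows that do not move let the fingers close. It gives the time, the measured TCP pose, the force, the opening and the grip force at its end, in the units of the state.
- arm.get_state(): the state, without advancing time (a new reading comes with each control period).
- vision.snapshot(name): name is "scene" or "top" or "wrist"; returns the picture (384x512x3 uint8, blue, green, red); there is no depth.
- vision.calibration(name): a dict with "mtx" (3x3 intrinsics, pixels), "world_from_camera" (4x4, takes a point from camera to world coordinates). Camera axes: x right, y down, z forward; pixel columns grow to the right and rows downward; lengths in m; the calibration is good to about 2 mm. A picture is of the moment at which its call begins: read the wrist's pose just before it. calibration takes no time and is no camera call; for the wrist camera it gives the pose at the moment of the call.
- job.hand_in(): hands the job in; it is judged then, once.
The state is a dict: "clock": time; "joint_positions": joint angles; "joint_vel": joint speeds; "effort": joint torques, N m; "tcp_pos": TCP position; "eef_rot": TCP orientation; "force": force on the tool from outside, world axes, zero at the start; "moment": the same for the moment, N m; "grip_width": opening from 0.0 (shut) to 1.0 (fully open); "gripper_force": force on a finger pad.
Only numpy, scipy, OpenCV 4.12 (cv2) and the standard library are available. Lean on these libraries where they do the work, as an engineer would, in place of code of your own. Each camera call takes 0.05 s, during which the arm holds its last target. There are 200 camera calls.

## Working session

There is one attempt and no reset: what is moved stays moved. The work goes in short steps, Python scripts to look and compute and a tool call to move; the robot and the scene stay as the last step left them, time stands still between calls to the robot, and variables do not carry over. Pictures are saved under pics/ and viewed, at most 10 in all, crops included, and the job is handed in when it is done.

Besides the shell and the picture viewer there is one more tool, called after "Emit:" as name(argument=value, ...) on one line, values as JSON. arm_command: Moves the arm, as the interface text tells. Its arguments: {"type":"object","properties":{"steps":{"type":"array"}},"required":["steps"]}

```bash
mkdir -p pics; python3 - <<'E'
from bench import arm,vision,job
import cv2,json
s=arm.get_state();print(s)
for n in("scene","top"):
    i=vision.snapshot(n);cv2.imwrite(f"pics/{n}0.png",i);c=vision.calibration(n);print(n,c)
E
```

```text
{'clock': 0.0, 'joint_positions': array([ 1.57710480e+00,  3.59405938e-01,  1.10609190e-02, -3.91082888e-04,
       -1.22410799e+00, -2.88117406e-01]), 'joint_vel': array([-0.00088883,  0.00239884, -0.0006766 , -0.00107234, -0.00105052,
        0.00038427]), 'effort': array([ 1.91979743e-04, -5.83318877e+01,  2.93414086e+01,  6.93625331e+00,
       -5.98941246e-03,  1.26420176e-05]), 'tcp_pos': array([0.18758811, 0.647943  , 0.25534485]), 'eef_rot': array([[ 9.60516930e-01, -2.78221313e-01, -3.57356428e-04],
       [-2.78221518e-01, -9.60515505e-01, -1.65894742e-03],
       [ 1.18308140e-04,  1.69287133e-03, -9.99998560e-01]]), 'force': array([-0.09364389, -0.4288475 , -0.52339169]), 'moment': array([-0.0134364 , -0.0049203 ,  0.06850262]), 'gripper_force': 0.0, 'grip_width': 1.0009071914956673}
scene {'mtx': array([[349.05450478,   0.        , 257.33322234],
       [  0.        , 349.05450478, 189.78633753],
       [  0.        ,   0.        ,   1.        ]]), 'world_from_camera': array([[ 3.09451790e-01,  7.91660607e-01, -5.26795096e-01,
         1.02214652e+00],
       [ 9.50914712e-01, -2.57105245e-01,  1.72215281e-01,
        -1.92070241e-01],
       [ 8.94271915e-04, -5.54229534e-01, -8.32363396e-01,
         8.38866388e-01],
       [ 0.00000000e+00,  0.00000000e+00,  0.00000000e+00,
         1.00000000e+00]])}
top {'mtx': array([[419.02226295,   0.        , 263.11542712],
       [  0.        , 419.02226295, 193.97439496],
       [  0.        ,   0.        ,   1.        ]]), 'world_from_camera': array([[-0.00491766, -0.9892336 ,  0.14626247,  0.34705125],
       [-0.99997049,  0.00572799,  0.00511961, -0.04293885],
       [-0.00590228, -0.14623297, -0.98923257,  1.40135925],
       [ 0.        ,  0.        ,  0.        ,  1.        ]])}
```

View pics/top0.png

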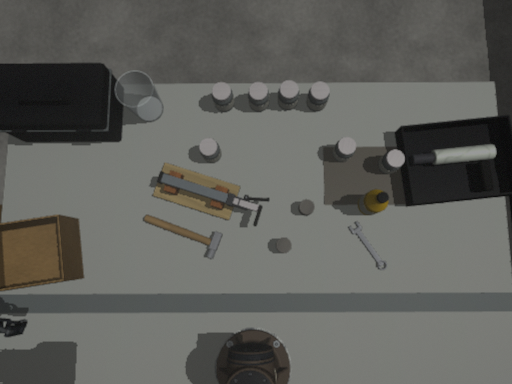

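View pics/scene0.png

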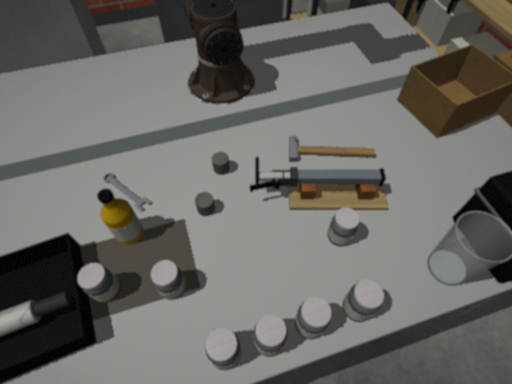

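The top view shows the stand around (160–270, 165–215), its foot and lever near (258,205), the hammer below it and the cores at (306,208) and (284,245). I'll enlarge both views.

```bash
python3 - <<'E'
import cv2,numpy as np
a=cv2.imread("pics/top0.png")[165:245,205:305];b=cv2.imread("pics/scene0.png")[145:215,235:325]
f=lambda i,k:cv2.resize(i,None,fx=k,fy=k,interpolation=cv2.INTER_CUBIC)
a=f(a,4);b=f(b,4);h=320
b=cv2.copyMakeBorder(b,0,h-b.shape[0],0,0,cv2.BORDER_CONSTANT)
cv2.imwrite("pics/c1.png",np.clip(np.hstack([a,b]).astype(float)*1.5,0,255).astype(np.uint8))
E
```

```text
(no output)
```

View pics/c1.png

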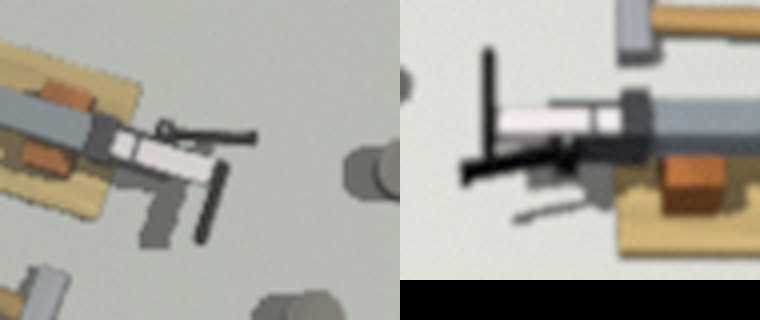

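The crops show the mark at top-crop (136,147), collar (102,136), foot bar (222,165)–(202,240) and lever tip (256,137). In the scene crop the mark is at (192,120), the toe end at (88,48) and the lever tip at (65,172). Next I'll fit the stand's pose.

```bash
cat >h.py <<'E'
import numpy as np,cv2
from scipy.optimize import least_squares
from scipy.spatial.transform import Rotation as R
def proj(c,p):
    T=np.linalg.inv(c["world_from_camera"]);q=(T[:3,:3]@np.atleast_2d(p).T).T+T[:3,3]
    u=(c["mtx"]@q.T).T;return u[:,:2]/u[:,2:]
def S(v,p): # stand->world, v=x,y,yaw
    c,s=np.cos(v[2]),np.sin(v[2]);p=np.atleast_2d(p)
    return np.c_[v[0]+c*p[:,0]-s*p[:,1],v[1]+s*p[:,0]+c*p[:,1],p[:,2]]
def W(c,uv,z):
    T=c["world_from_camera"];d=T[:3,:3]@np.linalg.inv(c["mtx"])@[*uv,1];return T[:3,3]+d*(z-T[2,3])/d[2]
E
python3 - <<'E'
from h import *
from bench import vision
t=vision.calibration("top");s=vision.calibration("scene")
P=[(t,(-.058,0,.096),(102,136),(205,165)),(t,(-.03,0,.085),(136,147),(205,165)),(t,(.04,.012,.093),(222,163),(205,165)),(t,(.04,-.056,.093),(201,241),(205,165)),
(s,(-.03,0,.085),(192,120),(235,145)),(s,(.04,-.056,.093),(88,48),(235,145)),(s,(-.058,0,.096),(235,102),(235,145))]
def f(v): return np.concatenate([proj(c,S(v,p))[0]-(np.array(o)+np.array(q)/4-.4) for c,p,q,o in P])
r=least_squares(f,[.5,0,0.]);v=r.x;print(v,np.round(r.fun,1))
for uv in [(256,137)]:
    w=W(t,np.array([205,165])+np.array(uv)/4-.4,.085);d=w[:2]-v[:2];c,q=np.cos(v[2]),np.sin(v[2]);l=np.array([c*d[0]+q*d[1],-q*d[0]+c*d[1]]);print("tip",l,np.arctan2(l[1]-.021,l[0]+.012))
for n,uv,z in[("core1",(306,207),.05),("core2",(284.5,244.5),.05),("jar1",(209,147),.1)]:
    w=W(t,uv,z);d=w[:2]-v[:2];print(n,w,c*d[0]+q*d[1],-q*d[0]+c*d[1])
E
```

```text
[ 0.50830489  0.01435631 -1.87204335] [-0.6  0.1 -0.4  0.4  0.3 -1.1 -0.8  0.1 -0.4 -0.6 -0.8 -0.6 -0.3  1.3]
tip [0.05950145 0.03697157] 0.2197663329177627
core1 [ 0.50334657 -0.1748206   0.05      ] 0.18212893159199467 0.05139589619888016
core2 [ 0.38291598 -0.10361606  0.05      ] 0.14986405357394622 -0.08473856040161362
jar1 [0.6921725  0.13594449 0.1       ] -0.17066832570499385 0.1395109563611756
```

Emit:
arm_command(steps=[{"jaw": 100, "x": 0.477, "y": -0.967, "z": 0, "rx": 0, "ry": 0, "rz": -0.676}, {"jaw": 100, "x": 0.477, "y": -0.967, "z": 0, "rx": 0, "ry": 0, "rz": -0.676}, {"jaw": 100, "x": 0.477, "y": -0.967, "z": 0, "rx": 0, "ry": 0, "rz": -0.676}, {"jaw": 100, "x": 0.477, "y": -0.967, "z": 0, "rx": 0, "ry": 0, "rz": -0.676}, {"jaw": 100, "x": 0.477, "y": -0.967, "z": 0, "rx": 0, "ry": 0, "rz": -0.676}, {"jaw": 100, "x": 0.477, "y": -0.967, "z": 0, "rx": 0, "ry": 0, "rz": -0.676}, {"jaw": 100, "x": 0.477, "y": -0.967, "z": 0, "rx": 0, "ry": 0, "rz": -0.676}, {"jaw": 100, "x": 0.477, "y": -0.967, "z": 0, "rx": 0, "ry": 0, "rz": -0.676}, {"jaw": 100, "x": 0.477, "y": -0.967, "z": 0, "rx": 0, "ry": 0, "rz": -0.676}])

```text
clock: 0.85
tcp_pos: [0.2953, 0.4293, 0.256]
eef_rot: [[0.685, -0.728, -0.0], [-0.728, -0.685, -0.0], [0.0, 0.001, -1.0]]
force: [0.5, 0.4, -0.2]
grip_width: 1.001
gripper_force: 0.0
```

Emit:
arm_command(steps=[{"jaw": 100, "x": 0.477, "y": -0.967, "z": 0, "rx": 0, "ry": 0, "rz": -0.676}, {"jaw": 100, "x": 0.477, "y": -0.967, "z": 0, "rx": 0, "ry": 0, "rz": -0.676}, {"jaw": 100, "x": 0.477, "y": -0.967, "z": 0, "rx": 0, "ry": 0, "rz": -0.676}, {"jaw": 100, "x": 0.477, "y": -0.967, "z": 0, "rx": 0, "ry": 0, "rz": -0.676}, {"jaw": 100, "x": 0.477, "y": -0.967, "z": 0, "rx": 0, "ry": 0, "rz": -0.676}, {"jaw": 100, "x": 0.477, "y": -0.967, "z": 0, "rx": 0, "ry": 0, "rz": -0.676}, {"jaw": 100, "x": 0.477, "y": -0.967, "z": 0, "rx": 0, "ry": 0, "rz": -0.676}, {"jaw": 100, "x": 0.477, "y": -0.967, "z": 0, "rx": 0, "ry": 0, "rz": -0.676}, {"jaw": 100, "x": 0.477, "y": -0.967, "z": 0, "rx": 0, "ry": 0, "rz": -0.676}])

```text
clock: 1.6
tcp_pos: [0.4025, 0.2118, 0.2562]
eef_rot: [[0.222, -0.975, -0.0], [-0.975, -0.222, -0.0], [-0.0, 0.0, -1.0]]
force: [0.6, 0.3, 0.4]
grip_width: 1.002
gripper_force: 0.0
```

Emit:
arm_command(steps=[{"jaw": 100, "x": 0.477, "y": -0.967, "z": -0.2, "rx": 0, "ry": 0, "rz": -0.676}, {"jaw": 100, "x": 0.477, "y": -0.967, "z": -0.2, "rx": 0, "ry": 0, "rz": -0.676}, {"jaw": 100, "x": 0.477, "y": -0.967, "z": -0.2, "rx": 0, "ry": 0, "rz": -0.676}, {"jaw": 100, "x": 0.477, "y": -0.967, "z": -0.2, "rx": 0, "ry": 0, "rz": -0.676}, {"jaw": 100, "x": 0.477, "y": -0.967, "z": -0.2, "rx": 0, "ry": 0, "rz": -0.676}, {"jaw": 100, "x": 0.477, "y": -0.967, "z": -0.2, "rx": 0, "ry": 0, "rz": -0.676}, {"jaw": 100, "x": 0.477, "y": -0.967, "z": -0.2, "rx": 0, "ry": 0, "rz": -0.676}, {"jaw": 100, "x": 0.477, "y": -0.967, "z": -0.2, "rx": 0, "ry": 0, "rz": -0.676}, {"jaw": 100, "x": 0.477, "y": -0.967, "z": -0.2, "rx": 0, "ry": 0, "rz": -0.676}, {"jaw": 100, "x": 0, "y": 0, "z": 0, "rx": 0, "ry": 0, "rz": 0}])

```text
clock: 2.43
tcp_pos: [0.5102, -0.0075, 0.2097]
eef_rot: [[-0.305, -0.952, -0.002], [-0.952, 0.305, -0.001], [0.002, 0.002, -1.0]]
force: [0.4, 0.2, 0.2]
grip_width: 1.0
gripper_force: 0.0
```

```bash
python3 - <<'E'
from h import *
from bench import arm,vision
s=arm.get_state();c=vision.calibration("wrist");i=vision.snapshot("wrist");cv2.imwrite("pics/w1.png",i)
print(s["clock"],s["tcp_pos"],s["eef_rot"],s["joint_positions"],s["force"]);np.save("w1.npy",c,allow_pickle=True)
v=[.5083,.01436,-1.872]
print(np.round(proj(c,S(v,[(-.058,0,.096),(-.03,0,.085),(0,0,.085),(.035,-.034,.093),(.035,-.056,.093),(0.06,.037,.085)]))))
E
```

```text
2.4333 [ 0.51015392 -0.00745832  0.2097452 ] [[-0.30513295 -0.95230656 -0.00246932]
 [-0.95230799  0.30513636 -0.0011389 ]
 [ 0.00183806  0.00200404 -0.9999963 ]] [ 3.70898483e-01  1.26020489e-01 -4.12129037e-01  1.93532885e-04
 -1.03536102e+00 -6.81077867e-01] [0.4212679  0.20945503 0.23584239]
[[267. 270.]
 [267. 240.]
 [267. 213.]
 [305. 181.]
 [329. 181.]
 [226. 153.]]
```

View pics/w1.png

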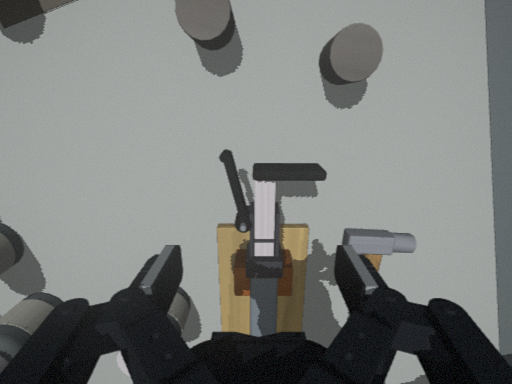

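The wrist view shows the leg axis at column 264, the mark at (264,241), the foot's inner edge at row 179, the toe end at column 326 and the lever tip at (226,153). That is within about 2–3 mm of the fit, so I'll descend around the leg.

Emit:
arm_command(steps=[{"jaw": 100, "x": 0, "y": 0.1, "z": -0.9, "rx": 0, "ry": 0, "rz": 0}, {"jaw": 100, "x": 0, "y": 0, "z": -0.9, "rx": 0, "ry": 0, "rz": 0}, {"jaw": 100, "x": 0, "y": 0, "z": -0.9, "rx": 0, "ry": 0, "rz": 0}, {"jaw": 100, "x": 0, "y": 0, "z": 0, "rx": 0, "ry": 0, "rz": 0}, {"jaw": 100, "x": 0, "y": 0, "z": 0, "rx": 0, "ry": 0, "rz": 0}])

```text
clock: 2.9
tcp_pos: [0.509, -0.0016, 0.1434]
eef_rot: [[-0.298, -0.955, -0.002], [-0.955, 0.298, -0.001], [0.002, 0.002, -1.0]]
force: [0.5, 0.2, 0.5]
grip_width: 1.002
gripper_force: 0.0
```

```bash
python3 - <<'E'
from h import *
from bench import arm,vision
s=arm.get_state();c=vision.calibration("wrist");i=vision.snapshot("wrist");cv2.imwrite("pics/w2.png",i)
print(s["clock"],s["tcp_pos"],s["force"])
v=[.5083,.01436,-1.872]
d=s["tcp_pos"][:2]-v[:2];print("tcp in stand",np.cos(v[2])*d[0]+np.sin(v[2])*d[1],-np.sin(v[2])*d[0]+np.cos(v[2])*d[1])
print(np.round(proj(c,S(v,[(-.058,0,.096),(-.03,0,.085),(0,0,.085),(0,.015,.086),(.035,-.034,.093),(.035,-.056,.093),(0.06,.037,.085)]))))
E
```

```text
2.9 [ 0.50896742 -0.00164171  0.14343921] [0.52539079 0.20945461 0.46282477]
tcp in stand 0.015083311675366178 0.005384599169731799
[[266. 316.]
 [266. 276.]
 [266. 242.]
 [246. 243.]
 [318. 201.]
 [350. 201.]
 [211. 162.]]
```

View pics/w2.png

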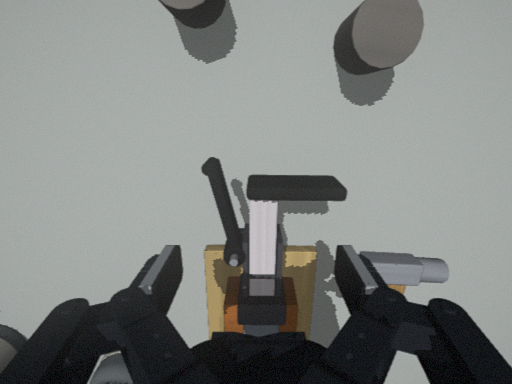

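Leg axis is at column 262 against a finger midpoint of about 259.5, and the foot's inner edge is at row 199. The tool must shift about 4.5 mm towards the lever, then go down.

Emit:
arm_command(steps=[{"jaw": 100, "x": 0.17, "y": -0.05, "z": -0.4, "rx": 0, "ry": 0, "rz": 0}, {"jaw": 100, "x": 0, "y": 0, "z": -0.8, "rx": 0, "ry": 0, "rz": 0}, {"jaw": 100, "x": 0, "y": 0, "z": -0.8, "rx": 0, "ry": 0, "rz": 0}, {"jaw": 100, "x": 0, "y": 0, "z": -0.75, "rx": 0, "ry": 0, "rz": 0}, {"jaw": 100, "x": 0, "y": 0, "z": 0, "rx": 0, "ry": 0, "rz": 0}, {"jaw": 100, "x": 0, "y": 0, "z": 0, "rx": 0, "ry": 0, "rz": 0}])

```text
clock: 3.45
tcp_pos: [0.5142, -0.0031, 0.0753]
eef_rot: [[-0.299, -0.954, -0.0], [-0.954, 0.299, -0.0], [0.001, 0.0, -1.0]]
force: [0.5, -0.4, 0.3]
grip_width: 0.999
gripper_force: 0.0
```

```bash
python3 - <<'E'
from h import *
from bench import arm,vision
s=arm.get_state();c=vision.calibration("wrist");i=vision.snapshot("wrist");cv2.imwrite("pics/w3.png",i)
print(s["clock"],s["tcp_pos"],s["force"],c["mtx"][0])
v=[.5083,.01436,-1.872]
d=s["tcp_pos"][:2]-v[:2];print("tcp in stand",np.cos(v[2])*d[0]+np.sin(v[2])*d[1],-np.sin(v[2])*d[0]+np.cos(v[2])*d[1])
print(np.round(proj(c,S(v,[(-.03,0,.085),(0,0,.085),(0,.015,.086),(.035,-.034,.093),(.035,-.056,.093),(0.06,.037,.085)]))))
E
```

```text
3.45 [ 0.51420989 -0.0030697   0.07533797] [ 0.52282606 -0.38165303  0.27723652] [267.79146339   0.         258.08515471]
tcp in stand 0.01489172993878896 0.010814690591364305
[[280. 355.]
 [281. 309.]
 [251. 311.]
 [364. 257.]
 [415. 257.]
 [198. 196.]]
```

View pics/w3.png

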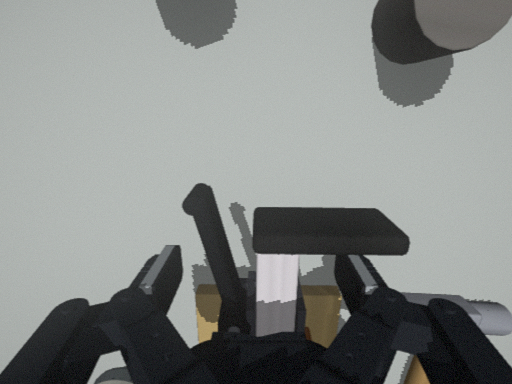

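The leg axis at column 276 and the foot edge at row 253 put the tool 8.5 mm to the lever side, with about 10 mm left to foot contact. I'll ease in and watch the force.

Emit:
arm_command(steps=[{"jaw": 100, "x": -0.08, "y": -0.13, "z": 0, "rx": 0, "ry": 0, "rz": 0}, {"jaw": 100, "x": -0.08, "y": -0.13, "z": -0.08, "rx": 0, "ry": 0, "rz": 0}, {"jaw": 100, "x": 0, "y": 0, "z": 0, "rx": 0, "ry": 0, "rz": 0}])

```text
clock: 3.75
tcp_pos: [0.5098, -0.01, 0.0738]
eef_rot: [[-0.299, -0.954, 0.001], [-0.954, 0.299, 0.001], [-0.001, -0.001, -1.0]]
force: [-0.0, -0.0, -0.3]
grip_width: 1.006
gripper_force: 0.0
```

Emit:
arm_command(steps=[{"jaw": 100, "x": -0.012, "y": -0.038, "z": 0, "rx": 0, "ry": 0, "rz": 0}, {"jaw": 100, "x": 0, "y": 0, "z": 0, "rx": 0, "ry": 0, "rz": 0}])

```text
clock: 3.92
tcp_pos: [0.51, -0.0105, 0.0736]
eef_rot: [[-0.299, -0.954, 0.001], [-0.954, 0.299, 0.001], [-0.001, -0.001, -1.0]]
force: [-0.5, 1.1, 1.1]
grip_width: 0.998
gripper_force: 0.5
```

Emit:
arm_command(steps=[{"jaw": 100, "x": -0.012, "y": -0.038, "z": 0, "rx": 0, "ry": 0, "rz": 0}, {"jaw": 100, "x": 0, "y": 0, "z": 0, "rx": 0, "ry": 0, "rz": 0}])

```text
clock: 4.08
tcp_pos: [0.5099, -0.011, 0.0735]
eef_rot: [[-0.299, -0.954, 0.001], [-0.954, 0.299, 0.001], [-0.001, -0.001, -1.0]]
force: [-0.7, 5.2, 2.6]
grip_width: 1.0
gripper_force: 2.2
```

Emit:
arm_command(steps=[{"jaw": 100, "x": -0.012, "y": -0.038, "z": 0, "rx": 0, "ry": 0, "rz": 0}, {"jaw": 100, "x": 0, "y": 0, "z": 0, "rx": 0, "ry": 0, "rz": 0}])

```text
clock: 4.25
tcp_pos: [0.5097, -0.012, 0.0734]
eef_rot: [[-0.299, -0.954, 0.001], [-0.954, 0.299, 0.001], [-0.001, -0.001, -1.0]]
force: [-0.3, 5.1, 3.3]
grip_width: 1.004
gripper_force: 2.3
```

Emit:
arm_command(steps=[{"jaw": 100, "x": -0.012, "y": -0.038, "z": 0, "rx": 0, "ry": 0, "rz": 0}, {"jaw": 100, "x": 0, "y": 0, "z": 0, "rx": 0, "ry": 0, "rz": 0}])

```text
clock: 4.42
tcp_pos: [0.5093, -0.0129, 0.0734]
eef_rot: [[-0.299, -0.954, 0.001], [-0.954, 0.299, 0.001], [-0.001, -0.001, -1.0]]
force: [-0.3, 4.9, 3.4]
grip_width: 1.003
gripper_force: 2.3
```

Emit:
arm_command(steps=[{"jaw": 100, "x": -0.012, "y": -0.038, "z": 0, "rx": 0, "ry": 0, "rz": 0}, {"jaw": 100, "x": 0, "y": 0, "z": 0, "rx": 0, "ry": 0, "rz": 0}])

```text
clock: 4.58
tcp_pos: [0.5091, -0.0138, 0.0734]
eef_rot: [[-0.299, -0.954, 0.001], [-0.954, 0.299, 0.001], [-0.001, -0.001, -1.0]]
force: [-0.7, 5.0, 3.6]
grip_width: 1.0
gripper_force: 2.4
```

Contact and breakaway (5 N, as specified) came at tool x ≈ 23.7 mm in the stand frame; the leg is now about 3 mm out. It has 27 mm more to go.

Emit:
arm_command(steps=[{"jaw": 100, "x": -0.065, "y": -0.205, "z": 0, "rx": 0, "ry": 0, "rz": 0}, {"jaw": 100, "x": -0.065, "y": -0.205, "z": 0, "rx": 0, "ry": 0, "rz": 0}, {"jaw": 100, "x": -0.065, "y": -0.205, "z": 0, "rx": 0, "ry": 0, "rz": 0}, {"jaw": 100, "x": -0.065, "y": -0.205, "z": 0, "rx": 0, "ry": 0, "rz": 0}, {"jaw": 100, "x": -0.065, "y": -0.205, "z": 0, "rx": 0, "ry": 0, "rz": 0}, {"jaw": 100, "x": 0, "y": 0, "z": 0, "rx": 0, "ry": 0, "rz": 0}, {"jaw": 100, "x": 0, "y": 0, "z": 0, "rx": 0, "ry": 0, "rz": 0}])

```text
clock: 5.17
tcp_pos: [0.5008, -0.0396, 0.0734]
eef_rot: [[-0.3, -0.954, 0.001], [-0.954, 0.3, 0.001], [-0.001, -0.001, -1.0]]
force: [-1.3, 6.8, 4.1]
grip_width: 0.996
gripper_force: 3.1
```

```bash
python3 - <<'E'
from h import *
from bench import arm,vision
s=arm.get_state();v=[.5083,.01436,-1.872]
d=s["tcp_pos"][:2]-v[:2];print(s["tcp_pos"],s["force"],"tcp in stand",np.cos(v[2])*d[0]+np.sin(v[2])*d[1],-np.sin(v[2])*d[0]+np.cos(v[2])*d[1])
o=[]
K=[(0,0,.085),(-.03,0,.085),(.065,-.034,.093)]
for n,w in(("scene",(235,140,95,70)),("top",(205,160,95,70)),("wrist",None)):
    i=vision.snapshot(n);cv2.imwrite(f"pics/p_{n}.png",i);c=vision.calibration(n);print(n,np.round(proj(c,S(v,K)),1).tolist())
    if w:
        x,y,a,b=w;o.append(cv2.resize(i[y:y+b,x:x+a],(380,280),interpolation=cv2.INTER_CUBIC))
    else:o.append(cv2.resize(i,(373,280)))
o=np.vstack([np.hstack(o[:2]),cv2.copyMakeBorder(o[2],0,0,0,760-373,0)])
cv2.imwrite("pics/c2.png",np.clip(o*1.6,0,255).astype(np.uint8))
E
```

```text
[ 0.50076375 -0.03956324  0.07336709] [-1.27599933  6.82341593  4.08780106] tcp in stand 0.05373140123632018 0.008800435968028382
scene [[271.0, 174.1], [282.2, 174.0], [246.7, 162.4]]
top [[247.2, 204.5], [238.2, 201.8], [263.7, 220.5]]
wrist [[275.9, 369.9], [275.0, 408.2], [358.6, 276.9]]
```

View pics/c2.png

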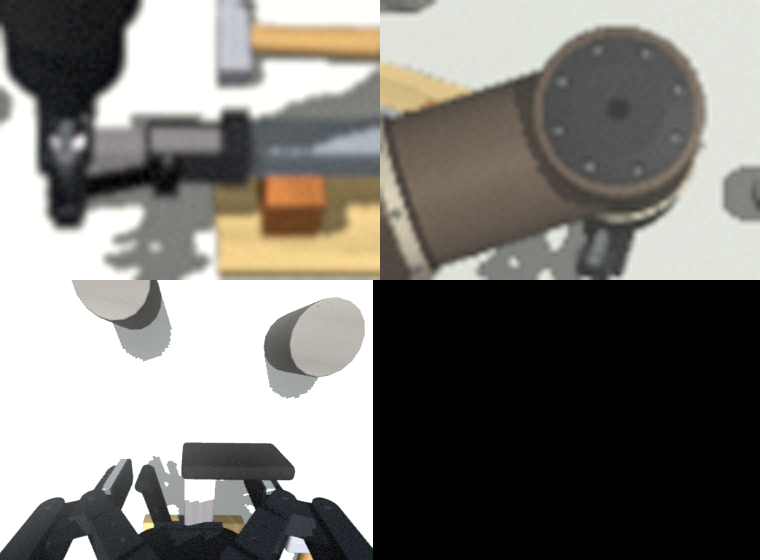

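In the scene crop the mark sits at column 149 (full-image 272), at the channel's front rim, which was predicted at 271. That fits a 30 mm draw, so the leg is at its mark and the open fingers straddle leg and lever. I'll add 0.3 mm for finger give, then close in stages.

Emit:
arm_command(steps=[{"jaw": 100, "x": -0.004, "y": -0.012, "z": 0, "rx": 0, "ry": 0, "rz": 0}, {"jaw": 75, "x": 0, "y": 0, "z": 0, "rx": 0, "ry": 0, "rz": 0}, {"jaw": 75, "x": 0, "y": 0, "z": 0, "rx": 0, "ry": 0, "rz": 0}, {"jaw": 75, "x": 0, "y": 0, "z": 0, "rx": 0, "ry": 0, "rz": 0}, {"jaw": 75, "x": 0, "y": 0, "z": 0, "rx": 0, "ry": 0, "rz": 0}])

```text
clock: 5.73
tcp_pos: [0.5009, -0.0396, 0.0734]
eef_rot: [[-0.299, -0.954, 0.001], [-0.954, 0.299, 0.001], [-0.001, -0.001, -1.0]]
force: [-1.0, 6.1, 3.0]
grip_width: 0.754
gripper_force: 4.3
```

Emit:
arm_command(steps=[{"jaw": 55, "x": 0, "y": 0, "z": 0, "rx": 0, "ry": 0, "rz": 0}, {"jaw": 55, "x": 0, "y": 0, "z": 0, "rx": 0, "ry": 0, "rz": 0}, {"jaw": 55, "x": 0, "y": 0, "z": 0, "rx": 0, "ry": 0, "rz": 0}, {"jaw": 55, "x": 0, "y": 0, "z": 0, "rx": 0, "ry": 0, "rz": 0}])

```text
clock: 6.07
tcp_pos: [0.5026, -0.0393, 0.0739]
eef_rot: [[-0.298, -0.954, 0.005], [-0.954, 0.298, 0.001], [-0.003, -0.004, -1.0]]
force: [5.0, 4.9, -0.4]
grip_width: 0.551
gripper_force: 0.7
```

Emit:
arm_command(steps=[{"jaw": 44, "x": 0, "y": 0, "z": 0, "rx": 0, "ry": 0, "rz": 0}, {"jaw": 44, "x": 0, "y": 0, "z": 0, "rx": 0, "ry": 0, "rz": 0}, {"jaw": 44, "x": 0, "y": 0, "z": 0, "rx": 0, "ry": 0, "rz": 0}, {"jaw": 44, "x": 0, "y": 0, "z": 0, "rx": 0, "ry": 0, "rz": 0}])

```text
clock: 6.4
tcp_pos: [0.5022, -0.0393, 0.0743]
eef_rot: [[-0.298, -0.954, 0.004], [-0.955, 0.298, 0.001], [-0.002, -0.003, -1.0]]
force: [-0.4, 7.6, 8.8]
grip_width: 0.439
gripper_force: 1.8
```

Emit:
arm_command(steps=[{"jaw": 44, "x": -0.018, "y": -0.032, "z": 0, "rx": 0, "ry": 0, "rz": 0}, {"jaw": 44, "x": 0, "y": 0, "z": 0, "rx": 0, "ry": 0, "rz": 0}, {"jaw": 44, "x": 0, "y": 0, "z": 0, "rx": 0, "ry": 0, "rz": 0}])

```text
clock: 6.65
tcp_pos: [0.5019, -0.04, 0.0743]
eef_rot: [[-0.298, -0.955, 0.004], [-0.955, 0.298, 0.001], [-0.002, -0.004, -1.0]]
force: [0.2, 7.5, 8.1]
grip_width: 0.443
gripper_force: 1.0
```

```bash
cat >>h.py <<'E'
def rep():
    from bench import arm
    s=arm.get_state();v=[.5083,.01436,-1.872];d=s["tcp_pos"][:2]-v[:2];f=s["force"];c,q=np.cos(v[2]),np.sin(v[2])
    print(s["clock"],"tcp stand mm",1e3*np.array([c*d[0]+q*d[1],-q*d[0]+c*d[1],s["tcp_pos"][2]]),"F",c*f[0]+q*f[1],-q*f[0]+c*f[1],f[2],"w",s["grip_width"]*85,s["gripper_force"],"rot",s["eef_rot"].round(4).tolist())
E
python3 -c "from h import *;rep()"
```

```text
6.65 tcp stand mm [53.80772576 10.06589457 74.28660287] F -7.238990279151679 -2.026664428303068 8.109608154018124 w 37.6704253988127 0.9654240378915802 rot [[-0.2981, -0.9545, 0.0042], [-0.9545, 0.2982, 0.0011], [-0.0023, -0.0037, -1.0]]
```

At the mark again (53.8 mm, 7.2 N spring pull). Now the full squeeze.

Emit:
arm_command(steps=[{"jaw": 36, "x": -0.002, "y": -0.006, "z": 0, "rx": 0, "ry": 0, "rz": 0}, {"jaw": 36, "x": 0, "y": 0, "z": 0, "rx": 0, "ry": 0, "rz": 0}, {"jaw": 20, "x": 0, "y": 0, "z": 0, "rx": 0, "ry": 0, "rz": 0}, {"jaw": 0, "x": 0, "y": 0, "z": 0, "rx": 0, "ry": 0, "rz": 0}, {"jaw": 0, "x": 0, "y": 0, "z": 0, "rx": 0, "ry": 0, "rz": 0}, {"jaw": 0, "x": 0, "y": 0, "z": 0, "rx": 0, "ry": 0, "rz": 0}])

```text
clock: 7.15
tcp_pos: [0.4998, -0.0402, 0.0745]
eef_rot: [[-0.299, -0.954, 0.001], [-0.954, 0.299, 0.001], [-0.001, -0.0, -1.0]]
force: [-8.3, 11.8, 22.1]
grip_width: 0.374
gripper_force: 58.5
```

```bash
python3 - <<'E'
from h import *
from bench import vision
rep()
o=[]
for n,w in(("scene",(235,140,95,70)),("wrist",None)):
    i=vision.snapshot(n);cv2.imwrite(f"pics/q_{n}.png",i)
    if w:
        x,y,a,b=w;o.append(cv2.resize(i[y:y+b,x:x+a],(380,280),interpolation=cv2.INTER_CUBIC))
    else:o.append(cv2.resize(i[200:360,120:400],(420,280)))
cv2.imwrite("pics/c3.png",np.clip(np.hstack(o)*1.8,0,255).astype(np.uint8))
E
```

```text
7.15 tcp stand mm [54.61029272  8.02262757 74.48110369] F -8.82543952894816 -11.431658799147158 22.084686784042514 w 31.8318810272288 58.51387023925781 rot [[-0.2994, -0.9541, 0.0007], [-0.9541, 0.2994, 0.0011], [-0.0013, -0.0003, -1.0]]
```

View pics/c3.png

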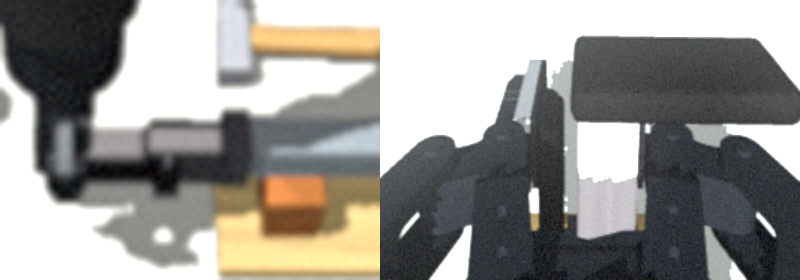

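The lever lies parallel to the leg and grip is 58 N at a stop. The mark's dark band is at scene-crop column ~148, at the channel's rim. I'll measure its position to sub-pixel accuracy against the earlier pictures.

```bash
python3 - <<'E'
from h import *
from bench import vision
c=vision.calibration("scene");v=[.5083,.01436,-1.872]
print(proj(c,S(v,[(0,-.015,.086),(0,.015,.086),(0,0,.085),(-.03,0,.085),(.03,0,.085)])).round(2).tolist())
for n in("scene0","p_scene","q_scene"):
    g=cv2.imread(f"pics/{n}.png",0)
    for r in (173,174,175):
        print(n,r,g[r,264:290].tolist())
E
```

```text
[[270.84, 169.36], [271.23, 178.41], [271.02, 174.07], [282.23, 173.95], [259.81, 174.18]]
scene0 173 [155, 154, 155, 154, 155, 155, 154, 155, 154, 152, 152, 154, 154, 154, 156, 154, 154, 145, 120, 104, 128, 150, 155, 156, 153, 132]
scene0 174 [157, 158, 158, 158, 157, 157, 158, 156, 158, 158, 158, 159, 157, 158, 158, 158, 159, 148, 123, 105, 132, 154, 160, 159, 156, 139]
scene0 175 [157, 159, 157, 157, 158, 157, 158, 159, 158, 159, 158, 159, 159, 158, 158, 159, 157, 149, 120, 102, 129, 155, 159, 159, 156, 138]
p_scene 173 [91, 91, 92, 90, 90, 86, 77, 59, 62, 81, 89, 89, 88, 88, 89, 88, 89, 88, 88, 88, 89, 87, 87, 89, 87, 76]
p_scene 174 [87, 89, 89, 90, 91, 89, 81, 59, 63, 84, 91, 91, 90, 91, 91, 90, 89, 91, 90, 89, 91, 90, 90, 89, 90, 78]
p_scene 175 [90, 90, 89, 90, 89, 91, 81, 62, 60, 82, 91, 90, 91, 91, 91, 91, 90, 91, 90, 88, 91, 91, 91, 91, 90, 78]
q_scene 173 [91, 91, 91, 91, 91, 84, 71, 58, 71, 84, 89, 88, 88, 89, 89, 88, 88, 88, 89, 89, 88, 86, 88, 88, 85, 76]
q_scene 174 [89, 88, 90, 89, 89, 83, 67, 58, 72, 88, 92, 91, 90, 90, 90, 90, 90, 89, 91, 90, 89, 89, 89, 91, 88, 78]
q_scene 175 [89, 89, 89, 89, 90, 83, 70, 60, 73, 88, 91, 91, 91, 89, 90, 91, 91, 89, 89, 90, 90, 89, 90, 90, 90, 79]
```

Taking centroids against the start picture, the mark has moved about 32 mm (it was 30.6 before the squeeze), so the squeeze carried the leg about 1.5 mm past. I'll ease it back while still gripping.

Emit:
arm_command(steps=[{"jaw": 0, "x": 0.02, "y": 0.06, "z": 0, "rx": 0, "ry": 0, "rz": 0}, {"jaw": 0, "x": 0, "y": 0, "z": 0, "rx": 0, "ry": 0, "rz": 0}, {"jaw": 0, "x": 0, "y": 0, "z": 0, "rx": 0, "ry": 0, "rz": 0}])

```text
clock: 7.5
tcp_pos: [0.4998, -0.04, 0.0745]
eef_rot: [[-0.3, -0.954, -0.001], [-0.954, 0.3, -0.001], [0.001, 0.0, -1.0]]
force: [-8.0, 2.4, 21.6]
grip_width: 0.379
gripper_force: 58.5
```

```bash
cat >>h.py <<'E'
def mark():
    from bench import vision
    g=np.mean([cv2.cvtColor(vision.snapshot("scene"),cv2.COLOR_BGR2GRAY).astype(float) for _ in range(2)],0)
    r=g[173:176,262:282].mean(0);d=np.clip(np.median(r)-r-2,0,None)[4:14];x=(d*np.arange(266,276)).sum()/d.sum();print("mark col",x,"leg mm",(282.85-x)/.3737)
E
python3 -c "from h import *;rep();mark()"
```

```text
7.5 tcp stand mm [54.46203227  7.97493344 74.4575277 ] F 0.11827018324448701 -8.324862690125455 21.625544955223237 w 32.18173062797047 58.54194939136505 rot [[-0.2996, -0.9541, -0.0006], [-0.9541, 0.2996, -0.0006], [0.0007, 0.0004, -1.0]]
mark col 270.8883116883117 leg mm 32.008799335532
```

Friction on the lever holds the leg, so I'll ease the grip slightly. The toe finger still holds the leg and the stiff lever stays put. Then I'll re-grip at the right place.

Emit:
arm_command(steps=[{"jaw": 44, "x": 0, "y": 0, "z": 0, "rx": 0, "ry": 0, "rz": 0}, {"jaw": 44, "x": 0, "y": 0, "z": 0, "rx": 0, "ry": 0, "rz": 0}, {"jaw": 44, "x": 0, "y": 0, "z": 0, "rx": 0, "ry": 0, "rz": 0}])

```text
clock: 7.85
tcp_pos: [0.5018, -0.039, 0.0741]
eef_rot: [[-0.298, -0.954, 0.003], [-0.954, 0.298, 0.001], [-0.002, -0.003, -1.0]]
force: [0.5, 6.3, 7.7]
grip_width: 0.438
gripper_force: 0.0
```

```bash
python3 -c "from h import *;rep();mark()"
```

```text
7.85 tcp stand mm [52.85729348  9.59450843 74.11320168] F -6.214984647672901 -1.3940959923897038 7.677616171171578 w 37.26124907484821 0.0 rot [[-0.2984, -0.9544, 0.0031], [-0.9544, 0.2984, 0.0008], [-0.0017, -0.0027, -1.0]]
mark col 271.428927680798 leg mm 30.562141608782554
```

Emit:
arm_command(steps=[{"jaw": 44, "x": 0.008, "y": 0.024, "z": 0, "rx": 0, "ry": 0, "rz": 0}, {"jaw": 38, "x": 0, "y": 0, "z": 0, "rx": 0, "ry": 0, "rz": 0}, {"jaw": 30, "x": 0, "y": 0, "z": 0, "rx": 0, "ry": 0, "rz": 0}, {"jaw": 0, "x": 0, "y": 0, "z": 0, "rx": 0, "ry": 0, "rz": 0}, {"jaw": 0, "x": 0, "y": 0, "z": 0, "rx": 0, "ry": 0, "rz": 0}, {"jaw": 0, "x": 0, "y": 0, "z": 0, "rx": 0, "ry": 0, "rz": 0}])

```text
clock: 8.45
tcp_pos: [0.5004, -0.0383, 0.0742]
eef_rot: [[-0.3, -0.954, 0.0], [-0.954, 0.3, 0.001], [-0.001, -0.0, -1.0]]
force: [-7.0, 10.6, 16.7]
grip_width: 0.373
gripper_force: 59.8
```

```bash
python3 -c "from h import *;rep();mark()"
```

```text
8.45 tcp stand mm [52.61912313  8.05631903 74.15131911] F -8.013854158723193 -9.7673329276405 16.741294056165387 w 31.730195531575355 59.79844093322754 rot [[-0.2997, -0.954, 0.0005], [-0.954, 0.2997, 0.001], [-0.0011, -0.0001, -1.0]]
mark col 271.52030456852793 leg mm 30.317622241027802
```

```bash
python3 - <<'E'
from h import *
from bench import vision
mark();i=vision.snapshot("scene")[158:193,240:300];j=vision.snapshot("wrist")[200:360,120:400]
o=np.hstack([cv2.resize(i,(480,280),interpolation=cv2.INTER_CUBIC),cv2.resize(j,(320,280))])
cv2.imwrite("pics/c4.png",np.clip(o*2.,0,255).astype(np.uint8));rep()
E
```

```text
mark col 271.5013054830287 leg mm 30.368462716005638
8.75 tcp stand mm [52.62075424  8.06336861 74.13907382] F -7.189553834063071 -9.640102072921756 15.866527211206915 w 32.005380573211724 60.034798979759216 rot [[-0.2997, -0.954, 0.0004], [-0.954, 0.2997, 0.001], [-0.0011, -0.0001, -1.0]]
```

View pics/c4.png

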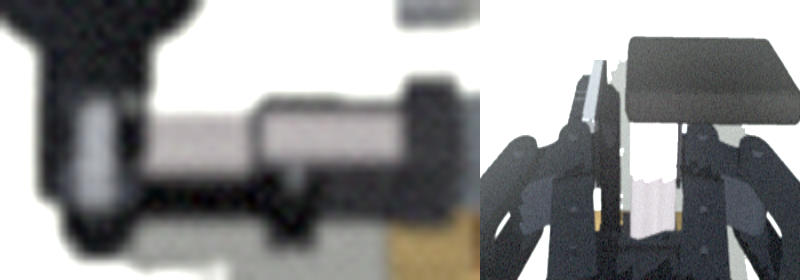

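The mark (crop column ~256) is exactly in line with the start of the channel's rim (~255). The lever lies parallel to the leg between the fingers, and the grip is steady at 60 N.

```bash
python3 -c "from bench import job;print(job.hand_in())"
```

```text
the job is handed in; nothing more can be done
None
```

I handed the job in with the leg at its mark (about 30.3 mm drawn, from the scene camera) and the cam lever squeezed shut at 60 N; the first squeeze carried the leg about 2 mm past, so I eased the grip, let the leg back to the mark and squeezed again with the lever already shut.

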